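Clamp the bone jig and gauge the printed guide

ROBOT

A 7-joint arm with a two-finger parallel gripper is mounted at the origin on the work surface. World frame = base frame: x ahead of the robot, y to its left, z up, the work surface at z = 0. Lengths are in mm, angles in rad, forces in N, time in s.
With the tool pointing down it reaches from about 400 to 875 mm from the base axis. Payload 4.4 kg.
Tool frame: the origin (TCP) lies at the very end of the fingers, on their centre line; the grasp point (between the pads) lies 19 mm behind it; z points along the fingers, y is the line along which they close (so a half turn about z gives the same grasp; the last joint's range is limited). The gripper opens to 85 mm and grips with 20 to 120 N. Pads are 22 mm wide; open, the fingers measure 114 mm over their backs; the gripper's body (76 mm by 85 mm) begins 54 mm behind the grasp point. The pads swing forward as they close: fully open they stand 13 mm farther back than shut.
Start: joints at [1.175, 0.628, 0.038, 1.517, -0.027, 0.996, -0.02], TCP at [210.533, -614.975, 231.313] pointing down, gripper open.
Joint ranges: [-3.06, 3.06], [-0.37, 2.12], [-1.25, 1.32], [0.18, 2.47], [-1.1, 4.24], [0.23, 1.98], [-2.94, 2.94]. Speed limits (rad/s): [2.57, 2.57, 3.14, 3.14, 3.14, 3.14, 3.14].

INTERFACE

Orientations are given as [roll, pitch, yaw] about the fixed x, y, z axes, in that order (R = Rz(yaw) Ry(pitch) Rx(roll)).
In Python, from cell import ctrl gives the robot as it stands.
- The arm moves only by the tool step_arm, never from a script. Its argument "series" is a list that holds one entry, the list of rows, each a list of 7 numbers: the turn, a rotation vector about the tool's x, y, z as a fraction of full scale, then the shift along the tool's x, y, z as a fraction of full scale, then the closure, from 0 (fully open) to 1 (shut). In form: [[[ax, ay, az, tx, ty, tz, gripper], ...]]. A call has 1 to 12 rows; each row shifts and turns the commanded pose from where the row before left it, along the tool's axes as they then stand; what a row does not reach is not made up. Full scale, the value 1, is 150 mm for a shift and 45 degrees for a turn. A row lasts 1/10 s, in which the tool goes at most 50 mm and 8.59 degrees, less where a joint would pass 70% of its speed; a pose out of reach is approached as far as the arm can. A call with a number of a shift or a turn outside -1 to 1 is refused whole. A call with a gripper value outside its range is refused whole. The fingers move at their own pace and stop on an object; the grip force is fixed at half the most. Time passes only in rows, so rows that do not move let the fingers close. It gives the time, the measured TCP pose, the force, the opening and the grip force at its end, in the units of the state.
- ctrl.read_state(): the state, without advancing time (a new reading comes with each control period).
- ctrl.get_image(name): name is "scene" or "top" or "wrist"; returns a dict with "img" (420x560x3 uint8, red, green, blue), "fx", "fy", "cx", "cy" (pixels), "dist" ([k1, k2, p1, p2, k3] as OpenCV has them; the pictures are not rectified), "R" (3x3) and "t" (3): a world point X has camera coordinates R X + t. Camera axes: x right, y down, z forward; pixel columns grow to the right and rows downward; lengths in mm; the calibration is good to about 2 mm. A picture is of the moment at which its call begins. There is no depth.
- ctrl.finish_job(): hands the job in; it is judged then, once.
Trained networks look in a picture, given as the dict that the camera call returned (one of the last four; its "shot" number tells which), for a name from the list of things; names that differ only in an ending like _2 or _b are one class to them, and where a whole thing is asked for, a point or a joint stands for the part that bears it (a point fixed in the world has none). Each returns a list of dicts, best first, with "score" (0 to 1); they miss things now and then, are a little off and sometimes report something else, mostly with a low value. They report only what shows in the picture. A call takes as long as a camera call.
- ctrl.recognise(picture, thing): "centre" ([column, row] in pixels, amid what is visible of it).
The state is a dict: "clock": time; "qpos": joint angles; "qd": joint speeds; "tau": joint torques, N m; "eef_pos": TCP position; "tool_rot": TCP orientation; "force": force on the tool from outside, world axes, zero at the start; "torque": the same for the moment, N m; "width": finger opening in mm; "gripper_force": force on a finger pad.
Only numpy, scipy, OpenCV 4.12 (cv2) and the standard library are available. Lean on these libraries where they do the work, as an engineer would, in place of code of your own. Each camera call takes 0.05 s, during which the arm holds its last target. There are 200 camera calls.

TASK

Take the red-tipped bar from its rest and push it straight down past the sprung purple jaw of the bone jig until it sits at the bottom of the black forks, about centred end to end, with the jaw snapped shut over it, and let go of it. Then take the gauge probe out of its wooden holder by its black grip, and lower its stem upright into the middle of the hole in the jig's blue guide, the probe never touching the jig, until the middle of the orange band is level with the guide's top face. Finish while still holding it there, steady and centred in the hole, and leave the other things on the table where they are.

Things in the scene. Friction and masses are not known exactly. Their poses are not given: they have to be found in the camera images.
- jig: Bone jig, fixed: white base 130 (x) x 240 (y) x 12 mm, a cream bone lying on it along y (top 40 mm above the table, 45 at the ends). At y = 0 two black forks, at x = -40 and +40 mm; at y = +70 mm the guide, a blue bridge plate 92 (x) x 44 (y) x 16 mm on two legs, with a vertical hole. Origin: centre of the base's underside; z up, y from forks to guide.
- jig_bore (a point): Centre of the guide hole's mouth, in the guide's top face, 110 mm above the table. Axes as the jig's. The round hole is 18 mm across and goes right through the 16 mm plate; below it are 54 mm of air down to the bone.
- jig_clip (a point): Centre of the seated bar, 75 mm above the table, midway between the forks; the bar then lies along the jig's x. Axes as the jig's. Forks 10 mm thick (x), 109 mm high, 70 mm free between them, slots 15 mm wide (y), open upward, flared at -y, closed at +y by the jaw's slanting nose. A bar coming straight down at y = 0 meets the nose at about 101 mm centre height and is past it at 77 mm.
- jaw (a joint): Angle of the purple sprung jaw, both arms one piece on a steel shaft along the jig's x under the bone. 0 = shut over the slots; grows as it is pushed aside, about 0.14 when the bar passes, at most 0.6; a spring shuts it. Pushing the bar past takes about 4 to 8 N downward.
- bar: Clamp bar: round aluminium bar, 12 mm diameter, 150 mm long, red tips, about 70 g. Origin at its centre, x along its length (either end may lead). It starts lying level in its rest, centre 35 mm above the table.
- rest: Grey rest for the bar, fixed: base 130 x 70 x 8 mm, two saddles at x = -50 and +50 mm (12 mm thick, 34 mm wide, tops 37 mm above the table), 88 mm free between them. Origin: centre of its underside, x along the bar. It stands left or right of the jig, the holder on the other side.
- probe: Gauge probe: upright steel stem 8 mm diameter with a black round grip on top, about 70 g. Origin: centre of the stem's lower tip, z along the stem, up. Stem from 0 to 94 mm, grip 22 mm diameter from 94 to 130 mm above the tip, orange band 35 to 45 mm above the tip. It starts standing in its holder, tip 10 mm above the table.
- probe_band (a point): Middle of the probe's orange band, on the stem's axis, 40 mm above the tip. Axes as the probe's.
- holder: Wooden block 70 x 70 x 55 mm, fixed, with a 9.5 mm vertical hole 45 mm deep in which the probe stands. Origin: centre of its underside.
- caliper: Steel and black caliper 190 mm long, lying flat; leave alone. Origin under its middle.
- spool: Filament spool, black flanges 190 mm diameter, 60 mm high; leave alone. Origin: centre of its underside.
- sleeve: Blue printed sleeve, an open tube 72 mm across, 100 mm high; leave alone. Origin: centre of its underside.
- brace: Grey and black brace shell 150 x 72 x 40 mm; leave alone. Origin: centre of its underside.
- cap: Red plastic cap 38 mm diameter, 12 mm high; leave alone. Origin: centre of its underside.
- driver: Screwdriver lying flat; leave alone.
- legmodel: Leg-bone model 235 mm high on a white foot 110 x 130 mm; leave alone. Origin: centre of its underside.

How it is judged:
By the outcome, as a careful person would: the job done as asked, in the order asked, and still so for the second after the job is handed in, while the arm keeps its last pose, push and grip.
It also fails if it takes over 58 s, if anything falls off the work surface, if the arm or the gripper's body presses on something with over 40 N, if the wrist force passes 120 N, or if a joint passes its speed limit or range.

## Working session

There is one attempt and no reset: what is moved stays moved. The work goes in short steps, Python scripts to look and compute and a tool call to move; the robot and the scene stay as the last step left them, time stands still between calls to the robot, and variables do not carry over. Pictures are saved under pics/ and viewed, at most 10 in all, crops included, and the job is handed in when it is done.

Besides the shell and the picture viewer there is one more tool, called after "Request:" as name(argument=value, ...) on one line, values as JSON. step_arm: Moves the arm, as the interface text tells. Shift numbers are shares of 150 mm and turn numbers shares of 45 degrees, none past 1 either way. Its arguments: {"type":"object","properties":{"series":{"type":"array","items":{"type":"array","items":{"type":"array","items":{"type":"number","minimum":-1,"maximum":1}}}}},"required":["series"]}

```bash
mkdir -p pics; ls; cat > h.py <<'E'
import numpy as np, cv2
from cell import ctrl
def K(p): return np.array([[p['fx'],0,p['cx']],[0,p['fy'],p['cy']],[0,0,1.]])
def save(p,n): cv2.imwrite('pics/'+n,p['img'][:,:,::-1])
def back(p,uv,z):
    q=cv2.undistortPoints(np.array([[uv]],float),K(p),np.array(p['dist'],float))[0,0]
    R=np.array(p['R']);t=np.array(p['t']); d=R.T@[q[0],q[1],1]; c=-R.T@t
    return c+d*(z-c[2])/d[2]
def proj(p,X):
    R=np.array(p['R']);r,_=cv2.Rodrigues(R)
    return cv2.projectPoints(np.array(X,float).reshape(-1,1,3),r,np.array(p['t'],float),K(p),np.array(p['dist'],float))[0][:,0]
E
python3 - <<'E'
from h import *
np.set_printoptions(precision=1,suppress=True)
ims={n:ctrl.get_image(n) for n in('scene','top')}
for n,p in ims.items():
    save(p,n+'0.png')
    R=np.array(p['R']);print(n,'cam',-R.T@p['t'],p['fx'])
    for th,z in [('jig',50),('jig_bore',110),('jig_clip',75),('bar',35),('rest',8),('probe',75),('holder',55),('probe_band',50),('legmodel',100),('spool',60),('sleeve',100),('jaw',90)]:
        try:
            for d in ctrl.recognise(p,th)[:2]: print(th,d['score'],np.array(d['centre']),back(p,d['centre'],z))
        except Exception as e: print(th,e)
s=ctrl.read_state();print(s)
E
```

```text
pics
scene cam [1091.8  678.1 1045.7] 396.8603392686504
jig 0.8 [276.5 218. ] [571.8   2.9  50. ]
jig 0.67 [399.7 325.5] [550.7 514.   50. ]
jig_bore 0.68 [257.1 148.7] [ 450.8 -263.3  110. ]
jig_bore 0.6 [279.  219.3] [600.4  52.6 110. ]
jig_clip 0.89 [281.7 219. ] [574.5  33.6  75. ]
bar 0.44 [352.2 261.5] [492.4 277.1  35. ]
bar 0.44 [281.6 218. ] [550.7   3.4  35. ]
rest 0.61 [349.  266.7] [498.2 273.8   8. ]
holder 0.63 [257.2 165. ] [ 469.1 -242.4   55. ]
holder 0.51 [282.6 219.3] [562.4  23.2  55. ]
probe_band 0.44 [216.1 239.3] [775.6 -47.9  50. ]
legmodel 0.71 [398.3 325.3] [580.2 519.5 100. ]
spool 0.58 [292.2 303.4] [736.6 280.9  60. ]
sleeve 0.55 [216.2 242.5] [797.8  -1.  100. ]
top cam [ 456.2   16.6 1523.8] 513.7425216261717
jig 0.83 [308.2 217.4] [551.4 -28.8  50. ]
jig_bore 0.94 [307.1 220.1] [540.  -24.1 110. ]
jig_clip 0.88 [309.5 217.6] [549.3 -31.7  75. ]
jig_clip 0.18 [313.6 131.9] [796.  -38.5  75. ]
bar 0.52 [399.  253.3] [ 454.6 -294.1   35. ]
bar 0.5 [206.5 236.6] [489.4 264.7  35. ]
rest 0.83 [208.2 235.3] [493.9 264.3   8. ]
rest 0.17 [204.7 237.1] [488.4 274.5   8. ]
holder 0.77 [391.3 250.2] [ 462.9 -267.7   55. ]
holder 0.37 [304.9 219.6] [544.6 -19.3  55. ]
probe_band 0.47 [397.8 251.1] [ 460.8 -287.4   50. ]
legmodel 0.74 [125.7 213.6] [546.3 485.  100. ]
spool 0.72 [211.5 156.8] [719.8 254.9  60. ]
spool 0.31 [308.8 217.2] [551.4 -30.2  60. ]
sleeve 0.91 [314.7 133.6] [785.3 -40.7 100. ]
sleeve 0.74 [464.3 251.9] [ 462.2 -463.3  100. ]
jaw 0.66 [297.9 226.3] [523.3   0.7  90. ]
{'clock': 1.3, 'qpos': array([ 1.2,  0.6,  0. ,  1.5, -0. ,  1. , -0. ]), 'qd': array([-0.,  0., -0., -0., -0., -0.,  0.]), 'tau': array([ -0. , -56.3,   1.2, -19.4,   0. ,   0. ,   0. ]), 'eef_pos': array([ 210.6, -615. ,  231.3]), 'tool_rot': array([ 3.1, -0. ,  0.3]), 'force': array([0.5, 0.2, 0.1]), 'torque': array([ 0. , -0.1, -0. ]), 'gripper_force': 0.0, 'width': 85.30550538587502}
```

```bash
python3 - <<'E'
import cv2
a=cv2.imread('pics/top0.png')[110:330,100:500]
cv2.imwrite('pics/top0c.png',cv2.resize(a,None,fx=2,fy=2,interpolation=cv2.INTER_CUBIC))
a=cv2.imread('pics/scene0.png')[100:380,150:450]
cv2.imwrite('pics/scene0c.png',cv2.resize(a,None,fx=2,fy=2,interpolation=cv2.INTER_CUBIC))
E
```

```text
(no output)
```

View pics/top0c.png

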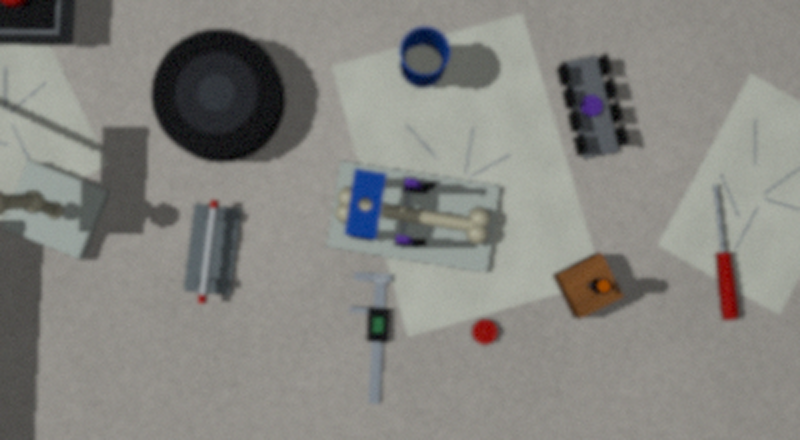

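View pics/scene0c.png

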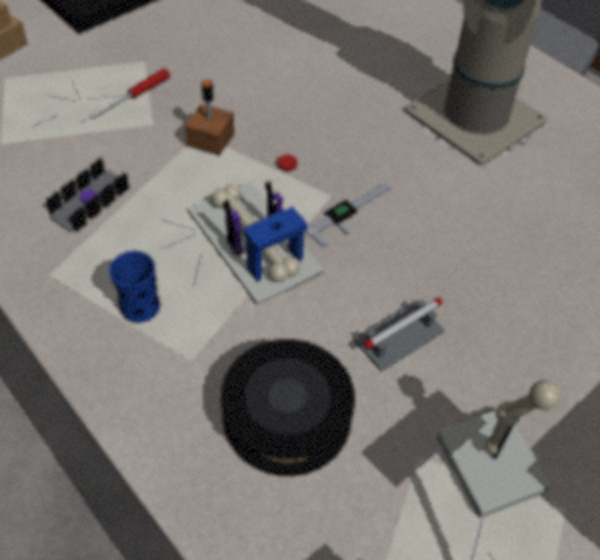

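```bash
cat >> h.py <<'E'
from scipy.spatial.transform import Rotation as Rn
def blob(img,kind,roi,n=1):
    h=cv2.cvtColor(img,cv2.COLOR_RGB2HSV);H,S,V=[h[...,i].astype(int) for i in range(3)]
    m={'red':((H<8)|(H>172))&(S>130)&(V>70),'blue':(H>105)&(H<125)&(S>150)&(V>50),'orange':(H>4)&(H<20)&(S>190)&(V>120),
       'purple':(H>125)&(H<150)&(S>90)}[kind]
    k=np.zeros_like(m);x0,y0,x1,y1=roi;k[y0:y1,x0:x1]=1
    l,_,st,c=cv2.connectedComponentsWithStats((m&k).astype(np.uint8))[:4][1:2][0],0,0,0
    N,l,st,c=cv2.connectedComponentsWithStats((m&k).astype(np.uint8))
    o=sorted(range(1,N),key=lambda i:-st[i,4])[:n]
    return [(c[i],st[i,4],cv2.minAreaRect(np.argwhere(l==i)[:,::-1].astype(np.float32))) for i in o]
def plan(pos,yaw,grip=0,s=None,rows=True):
    """tool-frame shift (x,y,z, in shares) and yaw turn (share) from the measured pose to pos (mm), tool down with yaw (rad)"""
    s=s or ctrl.read_state(); R=Rn.from_euler('xyz',s['tool_rot'])
    T=Rn.from_euler('xyz',[np.pi,0,yaw]); rv=(R.inv()*T).as_rotvec(degrees=True)
    d=R.inv().apply(np.array(pos)-s['eef_pos'])
    print('turn share',np.round(rv/45,4),'shift share (old axes)',np.round(d/150,4),'(new axes)',np.round(T.inv().apply(np.array(pos)-s['eef_pos'])/150,4),'rows>=',np.ceil(max(np.linalg.norm(d)/50,np.linalg.norm(rv)/8.59)))
E
python3 - <<'E'
import re
t=open('h.py').read()
t='\n'.join(l for l in t.split('\n') if 'st,c=cv2.connectedComponentsWithStats((m&k).astype(np.uint8))[:4]' not in l)
open('h.py','w').write(t)
E
python3 - <<'E'
from h import *
np.set_printoptions(precision=1,suppress=True)
import cv2
class P(dict):pass
p=ctrl.get_image('top')
i=p['img']
tips=[back(p,c,35) for c,a,r in blob(i,'red',(190,200,230,270),2)]
print('tips',tips,'mid',sum(tips)/2,'len',np.linalg.norm(tips[0]-tips[1]),'dir',np.degrees(np.arctan2(*(tips[0]-tips[1])[[1,0]])))
for c,a,r in blob(i,'blue',(260,185,310,240),1):
    b=[back(p,q,110) for q in cv2.boxPoints(r)]; print('plate',a,back(p,c,110)); print(np.array(b)); print([np.linalg.norm(b[k]-b[k-1]) for k in range(4)])
for c,a,r in blob(i,'orange',(390,240,415,265),2): print('orange',a,c,back(p,c,140))
co=np.array([back(p,(100+u/2,110+v/2),12) for u,v in [(343,162),(502,185),(490,271),(330,245)]]);print('base',co,co.mean(0))
print('rec probe', [ (d['score'],back(p,d['centre'],110)) for d in ctrl.recognise(p,'probe')[:2]])
s=ctrl.read_state();print(s['clock'],s['tool_rot'])
plan([500,-100,280],0.0)
E
```

```text
tips [array([424.1, 279.8,  35. ]), array([562.4, 267.4,  35. ])] mid [493.3 273.6  35. ] len 138.8806016551596 dir 174.88653867938814
plate 403 [561.3  44.6 110. ]
[[519.8  70.1 110. ]
 [608.1  57.9 110. ]
 [602.5  19.1 110. ]
 [514.3  31.6 110. ]]
[np.float64(38.937000248739096), np.float64(89.18089738864491), np.float64(39.14119778786817), np.float64(89.11616535840412)]
orange 26 [401.7 252.7] [ 456.6 -279.3  140. ]
base [[ 629.6   80.3   12. ]
 [ 601.  -155.5   12. ]
 [ 473.8 -139.7   12. ]
 [ 506.3   96.1   12. ]] [552.7 -29.7  12. ]
rec probe [(0.62, array([ 460.7, -279.2,  110. ]))]
1.4 [-3.1 -0.   0.3]
turn share [-0.  -0.   0.4] shift share (old axes) [ 2.9 -2.6 -0.3] (new axes) [ 1.9 -3.4 -0.3] rows>= 12.0
```

```bash
python3 - <<'E'
from h import *
plan([480,-200,280],-0.089)
s=ctrl.read_state();a=s['eef_pos'];T=Rn.from_euler('xyz',[np.pi,0,-.089]).inv()
for u,v in [(a,[490,-250,280]),([490,-250,280],[493,274,200])]: print(np.round(T.apply(np.array(v)-u)/150,3))
E
```

```text
turn share [-0.000e+00 -1.000e-04  5.332e-01] shift share (old axes) [ 2.5955 -2.0356 -0.3246] (new axes) [ 1.5434 -2.9151 -0.3248] rows>= 10.0
[ 1.639 -2.589 -0.325]
[-0.291 -3.481  0.533]
```

Request:
step_arm(series=[[[0,0,0.178,0,0,-0.108,0],[0,0,0.178,0,0,-0.108,0],[0,0,0.178,0,0,-0.108,0],[0,0,0,0.18,-0.27,0,0],[0,0,0,0.18,-0.27,0,0],[0,0,0,0.18,-0.27,0,0],[0,0,0,0.18,-0.27,0,0],[0,0,0,0.18,-0.27,0,0],[0,0,0,0.18,-0.27,0,0],[0,0,0,0.18,-0.27,0,0],[0,0,0,0.18,-0.27,0,0],[0,0,0,0.18,-0.27,0,0]]])

```text
clock: 2.6
eef_pos: [486.3, -272.1, 280.2]
tool_rot: [3.141, -0.001, -0.09]
force: [1.4, -1.1, -0.1]
width: 85.3
gripper_force: 0.0
```

```bash
python3 - <<'E'
from h import *
plan([493,274,190],-0.089)
E
```

```text
turn share [ 0.0003 -0.0008 -0.001 ] shift share (old axes) [-0.2819 -3.63    0.6004] (new axes) [-0.2788 -3.63    0.6015] rows>= 12.0
```

Request:
step_arm(series=[[[0,0,0,-0.023,-0.303,0.05,0],[0,0,0,-0.023,-0.303,0.05,0],[0,0,0,-0.023,-0.303,0.05,0],[0,0,0,-0.023,-0.303,0.05,0],[0,0,0,-0.023,-0.303,0.05,0],[0,0,0,-0.023,-0.303,0.05,0],[0,0,0,-0.023,-0.303,0.05,0],[0,0,0,-0.023,-0.303,0.05,0],[0,0,0,-0.023,-0.303,0.05,0],[0,0,0,-0.023,-0.303,0.05,0],[0,0,0,-0.023,-0.303,0.05,0],[0,0,0,-0.023,-0.303,0.05,0]]])

```text
clock: 3.8
eef_pos: [492.7, 275.2, 189.8]
tool_rot: [-3.141, -0.001, -0.09]
force: [0.2, 1.1, 0.4]
width: 85.5
gripper_force: 0.0
```

```bash
python3 - <<'E'
from h import *
np.set_printoptions(precision=2,suppress=True)
p=ctrl.get_image('wrist');save(p,'w1.png')
tips=[(back(p,c,35),c,a) for c,a,r in blob(p['img'],'red',(0,0,560,420),3)]
print(tips)
t=[q[0] for q in tips[:2]];print(sum(t)/2,np.linalg.norm(t[0]-t[1]),np.arctan2(*(t[0]-t[1])[[1,0]]))
s=ctrl.read_state();print(s['eef_pos'],s['tool_rot'],s['clock']); R=np.array(p['R']);print(-R.T@p['t'])
plan(list((sum(t)/2)[:2])+[16],-0.089)
E
```

```text
[(array([561.16, 268.98,  35.  ]), array([280.84, 109.06]), np.int32(171)), (array([420.74, 281.49,  35.  ]), array([280.91, 263.25]), np.int32(106))]
[490.95 275.23  35.  ] 140.97104378525322 -0.08888674185440419
[490.91 285.84 188.71] [-3.13  0.   -0.08] 3.85
[570.66 268.89 332.09]
turn share [-0.01  0.    0.01] shift share (old axes) [0.01 0.08 1.15] (new axes) [0.01 0.07 1.15] rows>= 4.0
```

View pics/w1.png

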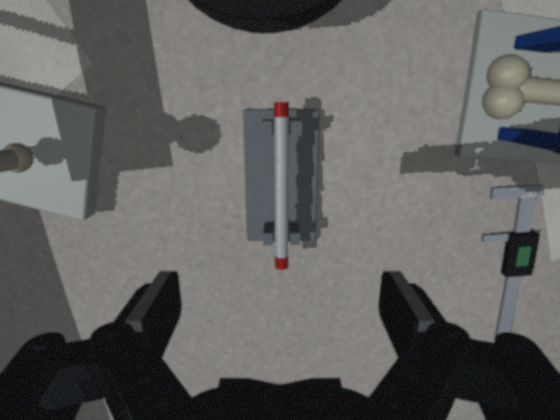

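Request:
step_arm(series=[[[0,0,0,0,0,0,0],[0,0,0,0,0,0.2,0],[0,0,0,0,0,0.3,0],[0,0,0,0,0,0.2,0],[0,0,0,0,0,0.1,0],[0,0,0,0,0,0,0],[0,0,0,0,0,0,0]]])

```text
clock: 4.55
eef_pos: [493.4, 272.2, 70.4]
tool_rot: [3.141, -0.001, -0.091]
force: [0.4, -0.1, 0.6]
width: 85.5
gripper_force: 0.0
```

```bash
python3 - <<'E'
from h import *
np.set_printoptions(precision=3,suppress=True)
s=ctrl.read_state();print(s['eef_pos'],s['tool_rot'],s['qd'])
plan([491,275.2,16.5],-0.089)
p=ctrl.get_image('wrist');save(p,'w2.png')
tips=[(back(p,c,35),c,a) for c,a,r in blob(p['img'],'red',(0,0,560,420),3)]
print(tips)
E
```

```text
[493.444 272.21   70.446] [ 3.141 -0.001 -0.091] [-0.006 -0.023 -0.002 -0.015 -0.002 -0.    -0.001]
turn share [ 0.001 -0.001 -0.003] shift share (old axes) [-0.018 -0.018  0.36 ] (new axes) [-0.018 -0.018  0.36 ] rows>= 2.0
[(array([560.995, 268.776,  35.   ]), array([275.921, 119.231]), np.int32(542)), (array([419.155, 281.434,  35.   ]), array([277.328, 352.962]), np.int32(238))]
```

Request:
step_arm(series=[[[0,0,0,-0.02,-0.019,0.18,0],[0,0,0,0,0,0.18,0],[0,0,0,0,0,0,0.3],[0,0,0,0,0,0,1],[0,0,0,0,0,0,1],[0,0,0,0,0,0,1],[0,0,0,0,0,0,1],[0,0,0,0,0,0,1],[0,0,0,0,0,0,1],[0,0,0,0,0,0,1]]])

```text
clock: 5.6
eef_pos: [490.7, 276.2, 17.1]
tool_rot: [-3.141, -0.001, -0.09]
force: [-0.7, -1.4, 6.6]
width: 9.8
gripper_force: 58.5
```

Request:
step_arm(series=[[[0,0,0,0,0,-0.1,1],[0,0,0,0,0,-0.2,1],[0,0,0,0,0,-0.3,1],[0,0,0,0,0,-0.3,1],[0,0,0,0,0,-0.3,1],[0,0,0,0,0.15,-0.2,1],[0,0,0,0,0.3,0,1],[0,0,0,0,0.3,0,1],[0,0,0,0,0.3,0,1],[0,0,0,0,0.15,0,1],[0,0,0,0,0,0,1],[0,0,0,0,0,0,1]]])

```text
clock: 6.8
eef_pos: [474.0, 97.2, 226.8]
tool_rot: [-3.141, -0.001, -0.091]
force: [0.8, 0.0, -0.4]
width: 9.9
gripper_force: 58.6
```

```bash
python3 - <<'E'
from h import *
np.set_printoptions(precision=2,suppress=True)
p=ctrl.get_image('wrist');save(p,'w3.png')
s=ctrl.read_state();print(s['eef_pos'],s['tool_rot'],s['width'],s['force'])
for c,a,r in blob(p['img'],'blue',(0,0,560,420),2): print('blue',a,c,back(p,c,110),[back(p,q,110)[:2] for q in cv2.boxPoints(r)])
E
```

```text
[474.09  98.16 226.62] [-3.14 -0.   -0.09] 9.851271249392328 [ 0.51 -0.23 -0.22]
blue 7617 [339.68  74.14] [564.1   47.46 110.  ] [array([520.16,  75.63]), array([609.18,  63.39]), array([603.43,  20.33]), array([513.16,  28.72])]
```

View pics/w3.png

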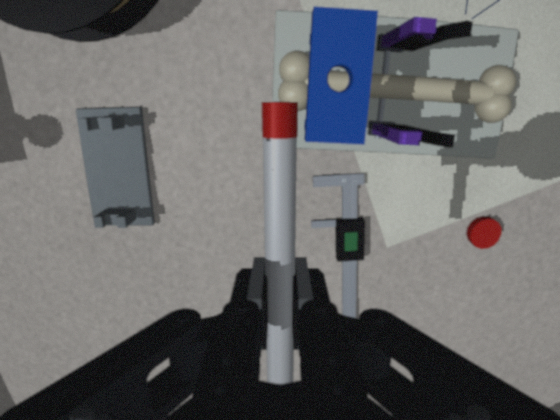

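```bash
cat > fit.py <<'E'
from h import *
from scipy.optimize import least_squares
def fit(p,obj,uv,x0):
    obj=np.array(obj,float);uv=np.array(uv,float)
    W=lambda q:Rn.from_euler('z',q[2]).apply(obj)+[q[0],q[1],0]
    r=least_squares(lambda q:(proj(p,W(q))-uv).ravel(),x0,loss='soft_l1')
    return r.x,proj(p,W(r.x))-uv
E
python3 - <<'E'
from fit import *
np.set_printoptions(precision=2,suppress=True)
p=ctrl.get_image('wrist'); im=p['img']
h=cv2.cvtColor(im,cv2.COLOR_RGB2HSV);m=((h[...,0]>105)&(h[...,0]<125)&(h[...,1]>150)).astype(np.uint8)
m[:,:295]=0
cs,_=cv2.findContours(m,cv2.RETR_CCOMP,cv2.CHAIN_APPROX_NONE); cs=sorted(cs,key=cv2.contourArea)[::-1]
q=cv2.approxPolyDP(cs[0],8,True)[:,0];print('poly',q.tolist())
(hx,hy),hr=cv2.minEnclosingCircle(cs[1]);print('hole',hx,hy,hr,cv2.contourArea(cs[1]),back(p,(hx,hy),110))
uv=[(314,8),(377,12),(367,144),(306,139),(517,28),(496,158),(hx,hy)]
obj=[(46,92,110),(46,48,110),(-46,48,110),(-46,92,110),(65,-120,12),(-65,-120,12),(0,70,110)]
x,res=fit(p,obj,uv,[552,-27,-.13]);print(x,res)
print('bore',x[:2]+Rn.from_euler('z',x[2]).apply([0,70,0])[:2])
for c,a,r in blob(im,'red',(200,60,330,180),1):
    print(c,a,[ [back(p,v,z)[:2] for v in ((c[0],c[1]),(280,102))] for z in (246,)])
s=ctrl.read_state();print(s['eef_pos'],s['tool_rot'],s['clock'])
plan([x[0],x[1],200],x[2])
E
```

```text
poly [[316, 8], [307, 139], [363, 143], [377, 12]]
hole 339.5 78.75 14.46773624420166 550.0 [561.13  48.93 110.  ]
[552.27 -21.13  -0.12] [[-0.97 -0.91]
 [ 0.37 -1.31]
 [-2.28  1.11]
 [-0.22  3.73]
 [ 2.78 -0.32]
 [ 0.36  0.26]
 [ 0.85  0.15]]
bore [560.98  48.33]
[279.13 119.6 ] 1144 [[array([544.63,  92.85]), array([550.46,  92.03])]]
[474.09  98.56 226.41] [-3.14 -0.   -0.09] 6.9
turn share [-0.   -0.    0.05] shift share (old axes) [0.59 0.75 0.18] (new axes) [0.62 0.73 0.18] rows>= 3.0
```

Request:
step_arm(series=[[[0,0,0.05,0,0,0,1],[0,0,0,0.15,0.18,0,1],[0,0,0,0.2,0.24,0,1],[0,0,0,0.2,0.24,0.1,1],[0,0,0,0.06,0.07,0.2,1],[0,0,0,0,0,0.2,1],[0,0,0,0,0,0.2,1],[0,0,0,0,0,0.1,1],[0,0,0,0,0,0,1],[0,0,0,0,0,0,1]]])

```text
clock: 7.9
eef_pos: [551.1, -22.1, 106.1]
tool_rot: [-3.141, -0.0, -0.127]
force: [0.3, 0.8, -1.0]
width: 10.1
gripper_force: 58.7
```

```bash
python3 - <<'E'
from fit import *
np.set_printoptions(precision=3,suppress=True)
p=ctrl.get_image('wrist'); im=p['img']; save(p,'w4.png')
s=ctrl.read_state();print(s['eef_pos'],s['tool_rot'],s['clock'],s['force'])
print('proj bore',proj(p,[[561,48.5,110]]), 'fork +x slot', proj(p,[[552.3+40*.992,-21-40*.124,109]]))
plan([550.8,-21,106],-.124)
E
```

```text
[551.553 -22.365 106.717] [-3.141 -0.002 -0.127] 7.95 [ 0.384 -0.314 -0.789]
proj bore [[125.178 276.65 ]] fork +x slot [[278.452 190.423]]
turn share [-0.001 -0.002 -0.004] shift share (old axes) [-0.006 -0.008  0.005] (new axes) [-0.006 -0.008  0.005] rows>= 1.0
```

View pics/w4.png

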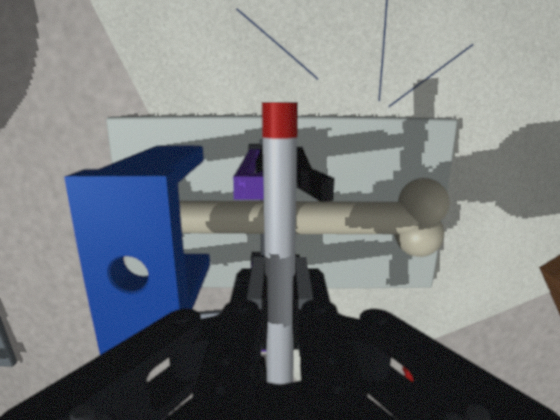

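```bash
python3 - <<'E'
import cv2,numpy as np
a=cv2.imread('pics/w4.png')
c=lambda r:cv2.resize(np.clip(a[r[1]:r[3],r[0]:r[2]].astype(float)*2.2,0,255).astype('uint8'),(400,500),interpolation=cv2.INTER_CUBIC)
cv2.imwrite('pics/w4c.png',np.hstack([c((220,130,340,280-0)),c((60,165,220,365))]))
E
```

```text
(no output)
```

View pics/w4c.png

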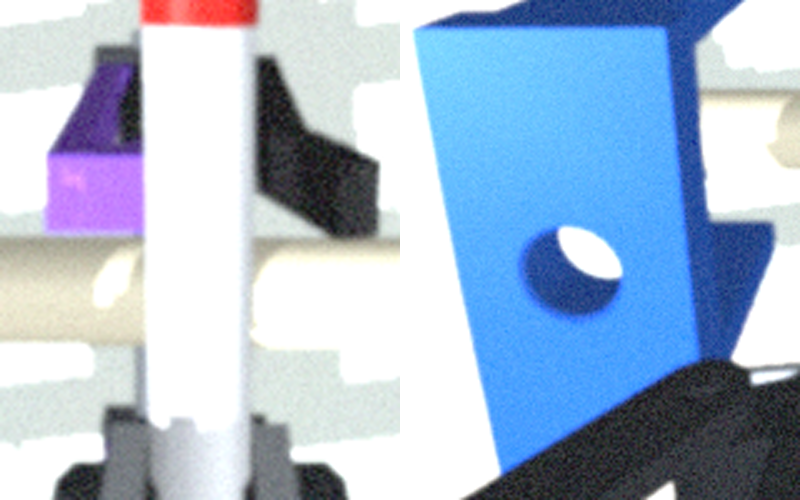

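```bash
python3 - <<'E'
from fit import *
np.set_printoptions(precision=3,suppress=True)
p=ctrl.get_image('wrist')
obj=[(46,92,110),(46,48,110),(0,70,110),(65,-120,12),(65,120,12)]
uv=[(66,176.2),(166.8,176.2),(128,273.6),(457,119),(108,117)]
x,res=fit(p,obj,uv,[552,-21,-.13]);print(x,res)
x,res=fit(p,obj[:3],uv[:3],[552,-21,-.13]);print(x,res)
print('hole',back(p,(128,273.6),110), 'bore',x[:2]+Rn.from_euler('z',x[2]).apply([0,70,0])[:2])
s=ctrl.read_state();print(s['eef_pos'])
for z in (125,):
  for c in [(263,280),(297,280)]:
    for r in (120,200): print(r, back(p,(c[0] if r==120 else c[0]+0,r),z))
print('bar pred axis px',proj(p,[s['eef_pos']+Rn.from_euler('xyz',s['tool_rot']).apply([k,0,-19]) for k in (30,50,75)]))
E
```

```text
[552.568 -22.885  -0.134] [[-0.941 -0.28 ]
 [ 0.007 -0.367]
 [ 1.039  1.06 ]
 [ 2.02   0.35 ]
 [-2.861 -0.043]]
[552.045 -22.512  -0.143] [[-0.823 -0.742]
 [ 0.25   0.035]
 [ 0.403  1.015]]
hole [562.54   46.821 110.   ] bore [562.011  46.775]
[551.722 -22.584 107.037]
120 [622.3   -24.775 125.   ]
200 [593.528 -20.668 125.   ]
120 [620.786 -36.521 125.   ]
200 [591.914 -33.213 125.   ]
bar pred axis px [[282.415 229.351]
 [282.526 177.71 ]
 [282.663 106.251]]
```

Request:
step_arm(series=[[[0,0,0.013,-0.012,0.008,0,1],[0,0,0,0,0,0.05,1],[0,0,0,0,0,0.07,1],[0,0,0,0,0,0.027,1],[0,0,0,0,0,0,1],[0,0,0,0,0,0,1]]])

```text
clock: 8.6
eef_pos: [548.4, -24.3, 83.5]
tool_rot: [3.141, 0.001, -0.139]
force: [-0.6, -0.5, -0.6]
width: 9.8
gripper_force: 58.6
```

Request:
step_arm(series=[[[0,0,0,0,0,0.03,1],[0,0,0,0,0,0.03,1],[0,0,0,0,0,0,1]]])

```text
clock: 8.9
eef_pos: [549.0, -25.0, 74.6]
tool_rot: [3.141, -0.001, -0.14]
force: [0.8, -1.7, 0.7]
width: 9.7
gripper_force: 58.7
```

Request:
step_arm(series=[[[0,0,0,0,0,0.03,1],[0,0,0,0,0,0.03,1],[0,0,0,0,0,0,1]]])

```text
clock: 9.2
eef_pos: [548.6, -24.1, 65.2]
tool_rot: [-3.141, 0.0, -0.139]
force: [1.2, -1.3, -4.3]
width: 10.1
gripper_force: 58.4
```

Request:
step_arm(series=[[[0,0,0,0,0,0.03,1],[0,0,0,0,0,0.02,1],[0,0,0,0,0,0,1],[0,0,0,0,0,0,1]]])

```text
clock: 9.6
eef_pos: [548.4, -24.0, 58.1]
tool_rot: [-3.141, 0.001, -0.139]
force: [-0.9, 0.4, -0.7]
width: 10.0
gripper_force: 58.6
```

```bash
python3 - <<'E'
from fit import *
np.set_printoptions(precision=3,suppress=True)
s=ctrl.read_state();print(s['eef_pos'],s['tool_rot'],s['force'],s['torque'])
p=ctrl.get_image('wrist');save(p,'w5.png')
a=p['img'][100:400,60:460,::-1].astype(float)*1.8
cv2.imwrite('pics/w5c.png',cv2.resize(np.clip(a,0,255).astype('uint8'),(800,600),interpolation=cv2.INTER_CUBIC))
E
```

```text
[548.352 -23.977  58.15 ] [-3.141  0.001 -0.139] [-0.918  0.362 -0.663] [ 0.068  0.016 -0.011]
```

View pics/w5c.png

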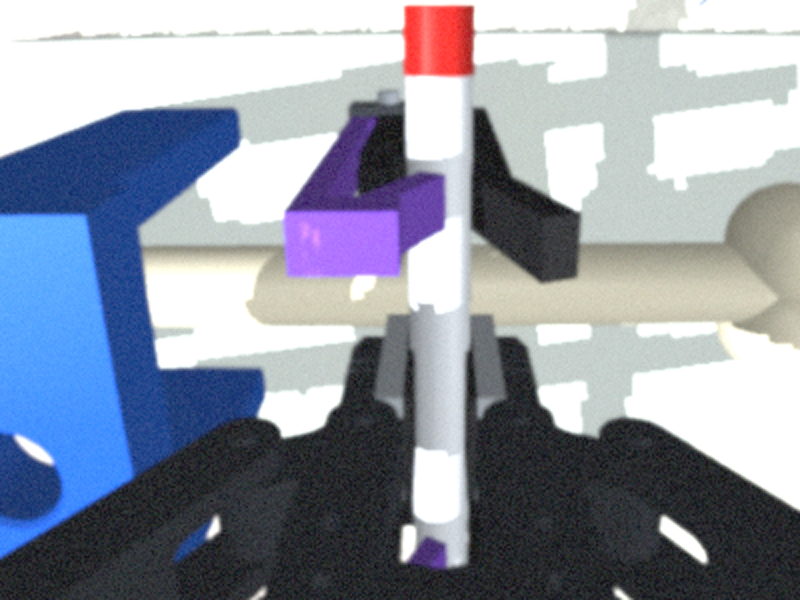

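Request:
step_arm(series=[[[0,0,0,0,0,0.01,1],[0,0,0,0,0,0.005,1],[0,0,0,0,0,0,1],[0,0,0,0,0,0,1]]])

```text
clock: 10.05
eef_pos: [548.9, -24.1, 57.0]
tool_rot: [-3.141, -0.001, -0.139]
force: [-1.4, 0.8, 8.4]
width: 9.9
gripper_force: 59.5
```

Request:
step_arm(series=[[[0,0,0,0,0,-0.005,0.65],[0,0,0,0,0,0,0.65],[0,0,0,0,0,0,0.65],[0,0,0,0,0,0,0.65],[0,0,0,0,0,-0.02,0.65],[0,0,0,0,0,-0.1,0.65],[0,0,0,0,0,-0.2,0.65],[0,0,0,0,0,-0.3,0.65],[0,0,0,0,0,-0.3,0.65],[0,0,0,0,0,-0.15,0.6],[0,0,0,0,0,0,0.5],[0,0,0,0,0,0,0.5]]])

```text
clock: 11.25
eef_pos: [548.5, -24.2, 217.5]
tool_rot: [-3.141, -0.0, -0.139]
force: [-0.7, 0.3, -0.0]
width: 42.7
gripper_force: 0.0
```

```bash
python3 - <<'E'
from fit import *
np.set_printoptions(precision=3,suppress=True)
s=ctrl.read_state();print(s['eef_pos'],s['tool_rot'],s['width'])
p=ctrl.get_image('wrist');save(p,'w6.png')
t=[(back(p,c,75),c,a) for c,a,r in blob(p['img'],'red',(0,0,560,420),3)];print(t);print((t[0][0]+t[1][0])/2)
h=cv2.cvtColor(p['img'],cv2.COLOR_RGB2HSV);m=((h[...,0]>105)&(h[...,0]<125)&(h[...,1]>150)).astype(np.uint8)
cs,_=cv2.findContours(m,cv2.RETR_CCOMP,cv2.CHAIN_APPROX_NONE)
for c in sorted(cs,key=cv2.contourArea)[::-1][:3]: print(cv2.contourArea(c),cv2.minEnclosingCircle(c),back(p,cv2.minEnclosingCircle(c)[0],110))
print('pred bore',proj(p,[[562,46.8,110]]))
plan([457,-279.3,230],-.139)
E
```

```text
[548.463 -24.205 217.536] [-3.141 -0.    -0.139] 42.685235545546874
[(array([ 432.224, -112.149,   75.   ]), array([389.223, 297.532]), np.int32(645)), (array([618.972, -32.516,  75.   ]), array([278.853, 106.543]), np.int32(184)), (array([479.568, -13.011,  75.   ]), array([279.081, 266.865]), np.int32(111))]
[525.598 -72.332  75.   ]
7144.5 ((193.0, 192.5), 68.4854965209961) [567.552  39.507 110.   ]
352.5 ((187.5, 198.0), 12.619529724121094) [563.943  44.561 110.   ]
4.0 ((195.0, 134.5), 1.500100016593933) [609.332  29.082 110.   ]
pred bore [[185.184 200.851]]
turn share [ 0.     0.002 -0.   ] shift share (old axes) [-0.364  1.768 -0.088] (new axes) [-0.364  1.768 -0.089] rows>= 6.0
```

View pics/w6.png

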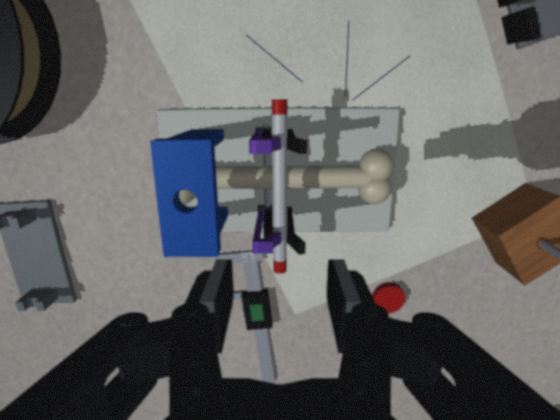

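Request:
step_arm(series=[[[0,0,0,-0.08,0.2,-0.08,0.2],[0,0,0,-0.13,0.294,0,0.2],[0,0,0,-0.13,0.294,0,0.2],[0,0,0,-0.13,0.294,0,0.2],[0,0,0,-0.13,0.294,0,0.2],[0,0,0,-0.13,0.294,0,0.2],[0,0,0,-0.06,0.1,0,0.2],[0,0,0,0,0,0,0.2],[0,0,0,0,0,0,0.2],[0,0,0,0,0,0,0.2]]])

```text
clock: 12.3
eef_pos: [395.2, -269.2, 228.6]
tool_rot: [-3.14, 0.001, -0.137]
force: [-0.8, -0.7, -0.0]
width: 67.9
gripper_force: 0.0
```

```bash
python3 - <<'E'
from fit import *
np.set_printoptions(precision=3,suppress=True)
s=ctrl.read_state();print(s['eef_pos'],s['tool_rot'],s['width'])
p=ctrl.get_image('wrist');save(p,'w7.png')
for d in ctrl.recognise(p,'probe')[:2]+ctrl.recognise(p,'holder')[:1]: print(d['score'],d['centre'],back(p,d['centre'],120))
for c,a,r in blob(p['img'],'orange',(0,0,560,420),3): print('or',c,a,back(p,c,140))
E
```

```text
[ 395.152 -269.206  228.614] [-3.14   0.001 -0.137] 67.85776709408533
0.89 [278.4, 124.3] [ 454.327 -275.401  120.   ]
0.76 [276.9, 104.8] [ 467.715 -276.211  120.   ]
or [280.23  126.736] 473 [ 454.096 -276.679  140.   ]
```

View pics/w7.png

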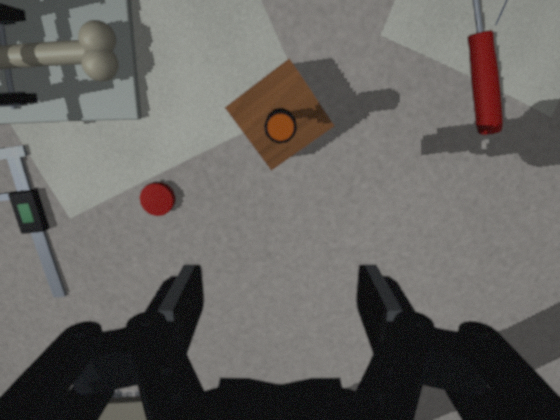

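Request:
step_arm(series=[[[0,0,0,0.15,-0.002,0,0.2],[0,0,0,0.197,0,0,0.2],[0,0,0,0.05,0,0.1,0.2],[0,0,0,0,0,0.25,0.2],[0,0,0,0,0,0.25,0.2],[0,0,0,0,0,0.15,0.2],[0,0,0,0,0,0.05,0.2],[0,0,0,0,0,0,0.2],[0,0,0,0,0,0,0.3]]])

```text
clock: 13.35
eef_pos: [454.1, -278.9, 110.2]
tool_rot: [3.141, -0.001, -0.139]
force: [-0.5, -0.9, 1.0]
width: 60.1
gripper_force: 0.0
```

```bash
python3 - <<'E'
from fit import *
np.set_printoptions(precision=3,suppress=True)
plan([454.2,-276.8,103],-.137);s=ctrl.read_state();print(s['eef_pos'])
p=ctrl.get_image('wrist');save(p,'w8.png')
for c,a,r in blob(p['img'],'orange',(0,0,560,420),3): print('or',c,a,back(p,c,140))
E
```

```text
turn share [ 0.001 -0.002 -0.002] shift share (old axes) [-0.001 -0.014  0.048] (new axes) [-0.001 -0.014  0.048] rows>= 1.0
[ 454.096 -278.93   110.181]
```

Request:
step_arm(series=[[[0,0,0,0,-0.012,0.046,0.3],[0,0,0,0,0,0,0.5],[0,0,0,0,0,0,1],[0,0,0,0,0,0,1],[0,0,0,0,0,0,1],[0,0,0,0,0,0,1],[0,0,0,0,0,0,1],[0,0,0,0,0,0,1]]])

```text
clock: 14.2
eef_pos: [454.0, -277.0, 102.8]
tool_rot: [3.141, -0.001, -0.139]
force: [-0.0, 0.2, 4.7]
width: 20.8
gripper_force: 58.5
```

Request:
step_arm(series=[[[0,0,0,0,0,-0.05,1],[0,0,0,0,0,-0.1,1],[0,0,0,0,0,-0.15,1],[0,0,0,0,0,-0.2,1],[0,0,0,0,0,-0.2,1],[0,0,0,0,0,-0.15,1],[0,0,0,0,0,-0.05,1],[0,0,0,0,0,0,1],[0,0,0,0,0,0,1]]])

```text
clock: 15.1
eef_pos: [453.0, -276.5, 236.4]
tool_rot: [-3.141, 0.002, -0.139]
force: [-0.4, -0.1, -0.9]
width: 20.8
gripper_force: 58.7
```

```bash
python3 - <<'E'
from fit import *
np.set_printoptions(precision=3,suppress=True)
s=ctrl.read_state();print(s['eef_pos'],s['tool_rot'],s['width'],s['force'])
p=ctrl.get_image('wrist');save(p,'w9.png')
R=Rn.from_euler('xyz',s['tool_rot'])
off=s['eef_pos'][2]-102.8+10
print('pred tip,band,grip bottom px',proj(p,[[s['eef_pos'][0],s['eef_pos'][1],off+k] for k in (0,40,94)]))
for d in ctrl.recognise(p,'probe_band')[:2]+ctrl.recognise(p,'probe')[:1]: print(d)
for c,a,r in blob(p['img'],'orange',(0,0,560,420),3): print('or',c,a)
plan([562.2,46.6,s['eef_pos'][2]],-.139)
E
```

```text
[ 453.006 -276.483  236.412] [-3.141  0.002 -0.139] 20.832539953394114 [-0.364 -0.131 -0.851]
pred tip,band,grip bottom px [[281.055 211.186]
 [281.227 232.216]
 [281.586 276.48 ]]
{'centre': [166.6, 242.9], 'score': 0.33}
{'centre': [274.8, 297.7], 'score': 0.83}
or [272.581 325.774] 31
turn share [-0.001  0.003 -0.   ] shift share (old axes) [ 0.422 -2.234 -0.001] (new axes) [ 0.423 -2.234 -0.002] rows>= 7.0
```

View pics/w9.png

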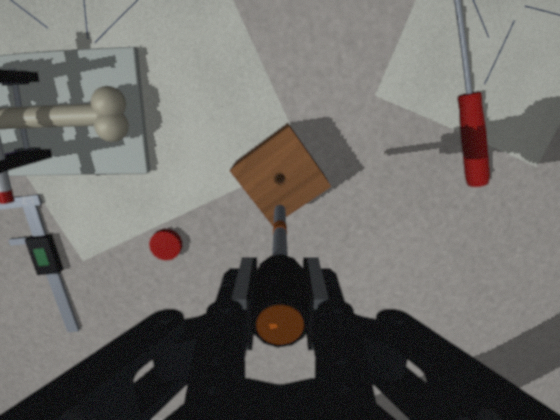

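Request:
step_arm(series=[[[0,0,0,0.02,-0.15,0,1],[0,0,0,0.03,-0.28,0,1],[0,0,0,0.03,-0.3,0,1],[0,0,0,0.03,-0.3,0,1],[0,0,0,0.03,-0.3,0,1],[0,0,0,0.03,-0.3,0,1],[0,0,0,0.03,-0.3,0,1],[0,0,0,0.02,-0.2,0,1],[0,0,0,0,-0.1,0,1],[0,0,0,0,0,0.1,1],[0,0,0,0,0,0,1],[0,0,0,0,0,0,1]]])

```text
clock: 16.45
eef_pos: [532.2, 48.2, 222.1]
tool_rot: [3.14, 0.001, -0.141]
force: [-0.3, -0.3, -0.9]
width: 20.7
gripper_force: 58.8
```

```bash
cat > bl.py <<'E'
from fit import *
np.set_printoptions(precision=2,suppress=True)
def bluemask(p):
    h=cv2.cvtColor(p['img'],cv2.COLOR_RGB2HSV);return ((h[...,0]>105)&(h[...,0]<125)&(h[...,1]>150)).astype(np.uint8)
def asc(m,x0,y0,x1,y1,st=2):
    for r in range(y0,y1,st): print('%3d '%r+''.join('#' if v else '.' for v in m[r,x0:x1:st]))
E
python3 - <<'E'
from bl import *
s=ctrl.read_state();print(s['eef_pos'],s['tool_rot'],s['force'])
p=ctrl.get_image('wrist');save(p,'w10.png');m=bluemask(p)
print('pred tip',proj(p,[list(s['eef_pos']-[0,0,92.8]),list(s['eef_pos']-[0,0,52.8])]),'pred hole',proj(p,[[562.2,46.6,110]]))
asc(m,210,120,350,290)
E
```

```text
[532.24  48.16 222.07] [ 3.14  0.   -0.14] [-0.3  -0.29 -0.92]
pred tip [[280.78 211.22]
 [281.04 232.23]] pred hole [[277.08 164.64]]
120 ...................#############################......................
122 ...................#############################......................
124 ...................#############################......................
126 ...................#############################......................
128 ...................#############################......................
130 ...................#############################......................
132 ...................#############################......................
134 ...................#############################......................
136 ...................#############################......................
138 ...................#############################......................
140 ...................#############################......................
142 ...................#############################......................
144 ...................#############################.............
[... 4709 characters left out ...]
.........................
272 ......................................................................
274 ......................................................................
276 ......................................................................
278 ......................................................................
280 ......................................................................
282 ......................................................................
284 ......................................................................
286 ......................................................................
288 ......................................................................
```

```bash
python3 - <<'E'
from bl import *
p=ctrl.get_image('wrist');s=ctrl.read_state();m=bluemask(p)
cs,_=cv2.findContours(m,cv2.RETR_CCOMP,cv2.CHAIN_APPROX_NONE)
for c in cs:
    if 200<cv2.contourArea(c)<1000:
        e=cv2.fitEllipse(c);print(e); H=back(p,e[0],110);print('hole',H)
r=slice(208,220);g=[np.flatnonzero(m[k,250:310]==0) for k in range(208,220)]
tc=np.mean([v[(v>15)&(v<45)].mean()+250 for v in g]);print('tip col',tc)
T=back(p,(tc,211.2),s['eef_pos'][2]-92.8);print('tip',T,s['eef_pos'])
d=H-T;d[2]=0;plan(s['eef_pos']+d,-.139)
print('d',d)
E
```

```text
((276.7732238769531, 163.82559204101562), (23.981250762939453, 25.60844612121582), 99.64322662353516)
hole [563.32  46.86 110.  ]
tip col 279.375
tip [533.03  49.24 129.97] [532.9   48.46 222.77]
turn share [ 0. -0. -0.] shift share (old axes) [ 0.2  -0.01  0.  ] (new axes) [ 0.2  -0.01 -0.  ] rows>= 1.0
d [30.29 -2.38  0.  ]
```

Request:
step_arm(series=[[[0,0,0,0.07,-0.006,0,1],[0,0,0,0.09,-0.006,0,1],[0,0,0,0.04,0,0,1],[0,0,0,0,0,0,1],[0,0,0,0,0,0,1],[0,0,0,0,0,0,1]]])

```text
clock: 17.15
eef_pos: [562.2, 47.4, 222.4]
tool_rot: [3.142, 0.001, -0.139]
force: [0.0, -0.6, -0.5]
width: 20.8
gripper_force: 58.8
```

```bash
python3 - <<'E'
from bl import *
p=ctrl.get_image('wrist');save(p,'w11.png');s=ctrl.read_state();m=bluemask(p)
print(s['eef_pos'],s['tool_rot']); plan([563.2,46.1,222],-.139)
print('hole circ',proj(p,[[563.3,46.86,110],[563.3+9*.99,46.86-9*.14,110],[563.3-9*.99,46.86+9*.14,110]]))
asc(m,240,180,320,240)
E
```

```text
[562.27  47.42 222.49] [ 3.14  0.   -0.14]
turn share [0. 0. 0.] shift share (old axes) [0.01 0.01 0.  ] (new axes) [0.01 0.01 0.  ] rows>= 1.0
hole circ [[281.32 201.83]
 [281.34 190.46]
 [281.29 212.97]]
180 .......############################.....
182 .......############################.....
184 .......############################.....
186 .......############################.....
188 .......############################.....
190 .......############################.....
192 .......############....############.....
194 .......##########........##########.....
196 .......#########..........#########.....
198 .......########............########.....
200 .......########............########.....
202 .......########............########.....
204 .......########...........#########.....
206 .......#########..........#########.....
208 .......##########.......###########.....
210 .......##########.......###########.....
212 .......##########.......###########.....
214 ........#########......############.....
216 ........#########......############.....
218 ........#########......############.....
220 ........#########......############.....
222 ........#########......############.....
224 ........#########.......###########.....
226 ........########........###########.....
228 ........########........###########.....
230 ........########........##########......
232 ........########........##########......
234 ........########........##########......
236 ........#########.......##########......
238 ........#########.......##########......
```

Request:
step_arm(series=[[[0,0,0,0.005,0.009,0,1],[0,0,0,0,0,0.03,1],[0,0,0,0,0,0.04,1],[0,0,0,0,0,0.02,1],[0,0,0,0,0,0,1],[0,0,0,0,0,0,1],[0,0,0,0,0,0,1]]])

```text
clock: 17.9
eef_pos: [563.5, 45.9, 209.1]
tool_rot: [-3.142, -0.0, -0.139]
force: [0.2, -0.5, -0.4]
width: 20.5
gripper_force: 58.8
```

```bash
python3 - <<'E'
from bl import *
p=ctrl.get_image('wrist');s=ctrl.read_state();m=bluemask(p)
print(s['eef_pos'],s['force']); plan([563.0,46.1,162.8],-.139)
print('axis at 110',proj(p,[[s['eef_pos'][0],s['eef_pos'][1],110]]),'hole',proj(p,[[563.2,46.7,110]]))
for r in range(188,246,2): print(r,''.join('#' if v else '.' for v in m[r,256:306]))
E
```

```text
[563.48  45.95 209.12] [ 0.48 -0.53 -0.44]
turn share [-0. -0. -0.] shift share (old axes) [-0.   -0.    0.31] (new axes) [-0.   -0.    0.31] rows>= 1.0
axis at 110 [[280.93 208.72]] hole [[279.97 209.21]]
188 ##################################################
190 ##################################################
192 ##################################################
194 ##################################################
196 ##################################################
198 ########################.#########################
200 ##################.............###################
202 ###############....................###############
204 ############........................##############
206 ############.........................#############
208 ############.........................#############
210 ############.......................###############
212 #############.....................################
214 ##############..................##################
216 #################..............###################
218 #################..............###################
220 #################..............###################
222 #################..............###################
224 #################..............###################
226 ################...............###################
228 ################................##################
230 ################................##################
232 ################................##################
234 ################...............###################
236 ################...............###################
238 #################..............###################
240 ################...............###################
242 ################...............###################
244 ################................##################
```

Request:
step_arm(series=[[[0,0,0,-0.002,0,0.02,1],[0,0,0,0,0,0.06,1],[0,0,0,0,0,0.08,1],[0,0,0,0,0,0.08,1],[0,0,0,0,0,0.04,1],[0,0,0,0,0,0.02,1],[0,0,0,0,0,0,1],[0,0,0,0,0,0,1],[0,0,0,0,0,0,1]]])

```text
clock: 18.85
eef_pos: [563.4, 46.0, 164.4]
tool_rot: [-3.141, -0.001, -0.139]
force: [-0.8, -0.8, -0.4]
width: 20.3
gripper_force: 58.8
```

```bash
python3 - <<'E'
from bl import *
p=ctrl.get_image('wrist');s=ctrl.read_state();m=bluemask(p);save(p,'w12.png')
print(s['eef_pos'],s['force'],s['qd']); plan([563.1,46.1,162.8],-.139)
X=s['eef_pos'];print('axis at 110, 105, 115',proj(p,[[X[0],X[1],110],[X[0],X[1],105],[X[0],X[1],115]]))
print('edge band top/bottom front', proj(p,[[X[0]+4,X[1],115],[X[0]+4,X[1],105],[X[0]+4,X[1],110]]))
h=cv2.cvtColor(p['img'],cv2.COLOR_RGB2HSV)
for r in range(196,262,2): print(r,''.join('#' if v else '.' for v in m[r,250:312]),h[r,281],p['img'][r,281])
E
```

```text
[563.38  45.99 164.44] [-0.47 -0.45 -0.64] [-0. -0.  0.  0. -0. -0. -0.]
turn share [-0. -0. -0.] shift share (old axes) [-0.   -0.    0.01] (new axes) [-0.   -0.    0.01] rows>= 1.0
axis at 110, 105, 115 [[281.19 231.5 ]
 [281.17 228.53]
 [281.22 234.62]]
edge band top/bottom front [[280.29 228.39]
 [280.27 222.54]
 [280.28 225.4 ]]
196 ############################################################## [110 204 154] [ 31  74 154]
198 ############################################################## [110 200 154] [ 33  74 154]
200 ############################################################## [110 201 156] [ 33  75 156]
202 ############################################################## [111 194 158] [ 38  76 158]
204 ############################################################## [110 206 155] [ 30  71 155]
206 ############################################################## [110 202 153] [ 32  72 153]
208 ############################################################## [109 211 155] [ 27  73 155]
210 ############################################################## [110 191 156] [ 39  77 156]
212 
[... 1589 characters left out ...]
.............######################## [105  32  63] [55 59 63]
248 ######################................######################## [102  20  63] [58 61 63]
250 ######################................######################## [110  24  64] [58 60 64]
252 ######################................######################## [103  30  60] [53 57 60]
254 ######################................######################## [105  36  42] [36 39 42]
256 ######################................######################## [165  96  16] [16 10 13]
258 ....##############......................################...... [23 44 23] [23 22 19]
260 ......##########............................##########........ [ 0 73 14] [14 10 10]
```

```bash
python3 - <<'E'
from bl import *
p=ctrl.get_image('wrist');s=ctrl.read_state();X=s['eef_pos']
tipz=X[2]-92.8;print(X,tipz)
f=Rn.from_euler('z',s['tool_rot'][2]).apply([4,0,0])
g=lambda k,o:proj(p,[X*[1,1,0]+[0,0,tipz+k]+o])[0]
print('pred front rows tip,35,45,94',[g(k,f)[1] for k in (0,35,45)],g(94,f*2.75)[1])
print('x sens',g(0,f)[1]-g(0,0*f)[1],g(45,f)[1]-g(45,0*f)[1],'z sens',g(1,f)[1]-g(0,f)[1],g(46,f)[1]-g(45,f)[1])
print('mouth far row',proj(p,[X*[1,1,0]+[0,0,110]+f*2.25])[0],'left/right',proj(p,[X*[1,1,0]+[0,0,110]+9*np.array([-f[1],f[0],0])/4,X*[1,1,0]+[0,0,110]-9*np.array([-f[1],f[0],0])/4])[:,0])
for n in ('w9','w10','w11','w12'):
    a=cv2.imread('pics/%s.png'%n)[:,:,::-1][198:262,277:284].astype(float).mean(1)
    print(n,' '.join('%d:%d/%d'%(198+i,v[0]-v[2],v.sum()/3) for i,v in enumerate(a)))
E
```

```text
[563.32  46.02 164.41] 71.605742330909
pred front rows tip,35,45,94 [np.float64(206.25345919491278), np.float64(223.41823989046264), np.float64(229.3513343898584)] 254.67096958714535
x sens -5.353191470224431 -6.328070071374157 z sens 0.42581279924471005 0.6238156376150243
mouth far row [281.16 217.56] left/right [266.35 295.96]
w9 198:54/70 199:54/70 200:56/69 201:55/72 202:55/73 203:54/73 204:41/71 205:21/62 206:3/58 207:-4/55 208:-5/54 209:-6/55 210:-5/55 211:-6/54 212:-6/54 213:-6/54 214:-5/56 215:-5/55 216:-6/53 217:-5/55 218:-4/54 219:0/51 220:13/47 221:30/41 222:41/37 223:42/38 224:47/38 225:53/45 226:51/54 227:31/58 228:9/57 229:-2/54 230:-4/53 231:-5/51 232:-6/53 233:-5/54 234:-6/52 235:-4/54 236:-5/53 237:-5/53 238:-5/54 239:-5/53 240:-6/53 241:-5/53 242:-5/53 243:-6/54 244:-5/52 245:-5/53 246:-4/53 247:-5/55 248:-5/52 249:-5/52 250:-5/52 251:-6/51 252:-5/51 253:-5/45 254:-3/34 255:-1/22 256:-1/14 257:0/15 258:0/16 259:0/14 260:0/16 261:1/16
w10 198:-115/85 199:-117/83 200:-116/83 201:-116/83 202:-116/83 203:-107/84 204:-87/78 205:-49/73 206:-21/66 207:-11/63 208:-8/64 209:
[... 1149 characters left out ...]
260:0/18 261:0/12
w12 198:-121/87 199:-121/87 200:-123/86 201:-120/88 202:-122/87 203:-120/88 204:-121/87 205:-120/87 206:-121/87 207:-118/89 208:-122/86 209:-123/86 210:-121/87 211:-120/87 212:-121/87 213:-121/86 214:-121/87 215:-120/87 216:-119/88 217:-120/87 218:-116/86 219:-95/79 220:-49/70 221:3/56 222:39/48 223:51/45 224:55/46 225:64/51 226:62/63 227:38/68 228:11/66 229:-2/62 230:-5/64 231:-5/64 232:-6/63 233:-6/62 234:-5/63 235:-6/62 236:-5/62 237:-6/63 238:-7/63 239:-6/62 240:-7/62 241:-7/61 242:-6/63 243:-7/63 244:-5/62 245:-6/63 246:-7/62 247:-6/62 248:-5/60 249:-6/60 250:-6/60 251:-7/59 252:-7/58 253:-5/54 254:-4/41 255:-3/26 256:1/18 257:-1/16 258:2/16 259:0/18 260:0/15 261:-1/14
```

Request:
step_arm(series=[[[0,0,0,-0.016,0,0.01,1],[0,0,0,0,0,0,1],[0,0,0,0,0,0,1],[0,0,0,0,0,0,1],[0,0,0,0,0,0,1]]])

```text
clock: 19.45
eef_pos: [560.7, 46.3, 162.5]
tool_rot: [-3.142, -0.0, -0.139]
force: [-0.1, -0.3, -1.1]
width: 20.4
gripper_force: 58.8
```

```bash
python3 - <<'E'
from bl import *
p=ctrl.get_image('wrist');s=ctrl.read_state();m=bluemask(p);save(p,'w13.png');X=s['eef_pos']
print(X,s['force'],s['tool_rot'])
f=Rn.from_euler('z',s['tool_rot'][2]).apply([1,0,0])
for k in (4,9,-4): print(k,proj(p,[X*[1,1,0]+[0,0,110]+f*k])[0])
a=p['img'][205:235,277:284].astype(float).mean(1)
print(' '.join('%d:%d/%d'%(205+i,v[0]-v[2],v.sum()/3) for i,v in enumerate(a)))
for r in range(212,242,2): print(r,''.join('#' if v else '.' for v in m[r,250:312]))
t=ctrl.get_image('top');c=ctrl.get_image('scene')
q=[[X[0],X[1],z] for z in (110,182)]
for n,i in (('top',t),('scene',c)):
    save(i,n+'1.png')
    print(n,'axis/hole px',proj(i,q))
E
```

```text
[560.69  46.31 162.49] [-0.05 -0.25 -0.26] [-3.14 -0.   -0.14]
4 [281.16 226.39]
9 [281.17 218.52]
-4 [281.15 238.74]
205:-121/87 206:-122/87 207:-120/88 208:-121/87 209:-121/88 210:-121/87 211:-121/87 212:-120/89 213:-120/88 214:-120/87 215:-116/86 216:-92/79 217:-54/71 218:-21/64 219:-2/61 220:15/57 221:35/51 222:48/46 223:53/44 224:55/45 225:64/51 226:61/65 227:38/68 228:11/68 229:-1/64 230:-6/63 231:-6/63 232:-5/63 233:-6/63 234:-6/62
212 ##############################################################
214 ##############################################################
216 ##############################################################
218 #####################..................#######################
220 ##################.......................#####################
222 #################...........................##################
224 ################............................##################
226 ###############.............................##################
228 ################..........................####################
230 #####################..................#######################
232 #####################..................#######################
234 #####################..................#######################
236 #####################.................########################
238 #####################.................########################
240 #####################.................########################
top axis/hole px [[281.76 212.01]
 [281.23 209.97]]
scene axis/hole px [[287.63 212.06]
 [287.85 196.23]]
```

```bash
python3 -c "
from cell import ctrl
print(ctrl.finish_job())"
```

```text
the job is handed in; nothing more can be done
None
```

I handed the job in at about 20 s: the bar is seated in the forks about 3 mm off centre end to end, with the jaw shut over it. The probe is held in the guide hole, centred to about 0.3 mm and with its band level with the top face to about 0.5 mm. I don't have the judged result.

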